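Change a pump drive over to the long keyed shaft

ROBOT

A 6-joint arm with a two-finger parallel gripper is mounted at the origin on a cart in front of the work surface, level with it; the furniture and walls round the work are solid. World frame = base frame: x ahead of the robot, y to its left, z up, the work surface at z = 0. Lengths are in m, angles in degrees, forces in N, time in s.
With the tool pointing down it reaches from about 0.3 to 0.75 m from the base axis. Payload 8.5 kg.
Tool frame: the origin (TCP) lies midway between the tips of the shut fingers; the grasp point (between the pads) lies 19 mm behind it; z points along the fingers, y is the line along which they close (so a half turn about z gives the same grasp; the last joint's range is limited). The gripper opens to 85 mm and grips with 20 to 120 N. Pads are 22 mm wide; open, the fingers measure 114 mm over their backs; the gripper's body (76 mm by 85 mm) begins 54 mm behind the grasp point. The pads swing forward as they close: fully open they stand 13 mm farther back than shut.
Start: joints at [50.861, 21.807, 74.336, -0, 83.858, -12.336], TCP at [0.248, 0.491, 0.231] pointing down, gripper open.
Joint ranges: [-178.18, 178.18], [-50.72, 133.34], [12.68, 142.11], [-81.47, 261.47], [9.98, 163.14], [-165.26, 165.26]. Speed limits (degrees/s): [136.94, 136.94, 180, 180, 180, 180].

INTERFACE

Orientations are given as a 3x3 rotation matrix whose columns are the frame's x, y, z axes.
In Python, from rig import monitor, optics, close_job, models gives the robot as it stands.
- The arm moves only by the tool step_arm, never from a script. Its arguments are lists of equal length, an entry for each row: "fingers": the closure, from -1 (fully open) to 1 (shut); "travel": the shift along the tool's x, y, z scaled (see below), a list of three; "twist": the turn about the tool's z scaled (see below). In form: {"fingers": [fingers, ...], "travel": [[tx, ty, tz], ...], "twist": [twist, ...]}. A call has 1 to 10 rows; each row shifts and turns the commanded pose from where the row before left it, along the tool's axes as they then stand; what a row does not reach is not made up. The controller multiplies each number of a shift by 100 mm and each number of a turn by pi rad. A row lasts 1/8 s, in which the tool goes at most 62.5 mm and 10.7 degrees, less where a joint would pass 70% of its speed; a pose out of reach is approached as far as the arm can. A call with a number of a shift or a turn outside -1 to 1 is refused whole. A call with a gripper value outside its range is refused whole. The fingers move at their own pace and stop on an object; "force" is the grip in N (left out, the last holds). Time passes only in rows, so rows that do not move let the fingers close. It gives the time, the measured TCP pose, the force, the opening and the grip force at its end, in the units of the state.
- monitor.observe(): the state, without advancing time (a new reading comes with each control period).
- optics.get_image(name): name is "scene" or "top" or "wrist"; returns (picture, depth): 480x640x3 uint8, blue, green, red; 480x640 float32, m along the optical axis (not along the pixel's ray), 0 where there is no reading.
- optics.get_calibration(name): a dict with "vertical_fov" (degrees; the focal length in pixels is half the picture's height over the tangent of half this angle, whatever the lens; pixels are square), "cx", "cy" (the principal point, pixels), "world_from_camera" (4x4, takes a point from camera to world coordinates). Camera axes: x right, y up, looking along -z (the intrinsics and any distortion apply to the point x, -y, -z); pixel columns grow to the right and rows downward; lengths in m; the calibration is good to about 2 mm. A picture is of the moment at which its call begins: read the wrist's pose just before it. get_calibration takes no time and is no camera call; for the wrist camera it gives the pose at the moment of the call.
- close_job(): hands the job in; it is judged then, once.
Trained networks look in the newest picture that a camera, given by its name, has taken for a name from the list of things; names that differ only in an ending like _2 or _b are one class to them, and where a whole thing is asked for, a point or a joint stands for the part that bears it (a point fixed in the world has none). Each returns a list of dicts, best first, with "confidence" (0 to 1); they miss things now and then, are a little off and sometimes report something else, mostly with a low value. They report only what shows in the picture. A call takes as long as a camera call. They do not tell look-alikes from the thing itself.
- models.trace(camera, query): "mask" (480x640 bool, what is visible of it) and "point" ([column, row] in pixels, amid what is visible of it).
- models.landmark_of(camera, query): "point" ([column, row] in pixels: a listed point, or the origin of a listed thing).
The state is a dict: "time_s": time; "q": joint angles; "qvel": joint speeds; "joint_efforts": joint torques, N m; "position": TCP position; "tool_rot": TCP orientation; "ft_force": force on the tool from outside, world axes, zero at the start; "wrist_torque": the same for the moment, N m; "grip_width": finger opening in m; "gripper_force": force on a finger pad.
Only numpy, scipy, OpenCV 4.12 (cv2) and the standard library are available. Lean on these libraries where they do the work, as an engineer would, in place of code of your own. Each camera call takes 0.05 s, during which the arm holds its last target. There are 200 camera calls.

TASK

Change the pump drive over for two pump heads: pull the short shaft up out of the drive's hub and stand it in the storage block, in the free place of the row where the other short shaft stands, and let go of it only when it is down. Then take the longest of the three shafts in the block, lower its keyed end into the hub, turn it until the key slips into the keyway, and push it down against the spring until its collar sits flat on the hub. Finish right there, still gripping the shaft and keeping it pushed fully home so that a colleague can tighten the grub screw; leave the other two shafts and the things lying around where they are.

Things in the scene. Friction and masses are not known exactly. Their poses are not given: they have to be found in the camera images.
- shaft_short_out: Short bare steel shaft, d 16 mm, 140 g, starts in the hub on the ejector. Origin: on the axis at the underside of its collar (d 36, 6 mm thick); z up. Top 56 mm above origin; top 30 mm have two flats 11 mm apart facing +y and -y (15.5 mm wide): grip there. Below origin 36 mm: key (5 mm wide, 3.5 proud) towards -x from 4 to 22 mm down, then 14 mm round pilot, tip chamfered
- shaft_short: The other short shaft (top 56 mm above its origin), stands in the storage block and shows which row is the short row; stays there. Otherwise like shaft_short_out: same diameter, collar, key and flats, origin and axes.
- shaft_middle: Middle shaft (top 74 mm above its origin, 160 g), stands in the block; stays there. Otherwise like shaft_short_out: same diameter, collar, key and flats, origin and axes.
- shaft_long: Longest shaft (top 92 mm above its origin, 180 g), stands in the block with its key roughly towards the robot (within about 50 degrees); a small dark witness mark on top of the collar of every shaft lies over its key (-x side). Otherwise like shaft_short_out: same diameter, collar, key and flats, origin and axes.
- pump_drive: Fixed. White pump drive lying on its back, aluminium face plate 130 x 194 mm on top, 89 mm high; steel hub standing up from it. Origin on the worktop under the hub axis, z up. Case x -65..65, y -127..67 mm; black knob on the face at y = -84 mm, to 105 mm high. The hub's keyway opens to the drive's -x, which looks at the robot within about 25 degrees
- hub_mouth (a point): Centre of the hub's end face, 133 mm high. Hub d 38, bore d 17.4, keyway 6.8 mm wide out to 12.6 mm from the axis, both 44 mm deep. Key off the keyway: the shaft enters 14 mm and the key rides on the face (shaft origin 22 mm above it). Key in: it drops to the ejector (origin 8 mm above). Home: collar flat on the face (origin at the face)
- ejector (a joint): Spring pin at the bottom of the bore: 0 = up, grows as a shaft presses it down (m), 0.008 with the shaft fully home. Pushes back with 3 N at the start, 11 N at home; a shaft let go rises again to 8 mm above the face.
- block: Fixed. White plastic storage block 130 (x) x 200 (y) x 42 mm (z), origin at the centre of its underside. Six holes d 26, 39 mm deep: three rows along its x, at y = -65, 0, +65 mm, parted by grey lines, places at x = -32.5 and +32.5 mm. Each row is for one length and starts with one shaft (collar resting on the block's top) and one free place. Which row is which changes.
- place0 (a point): Centre of the mouth of storage hole 0 on the block's top face (front place of the row at y = -65 mm).
- place1 (a point): Centre of the mouth of storage hole 1 on the block's top face (back place of the row at y = -65 mm).
- place2 (a point): Centre of the mouth of storage hole 2 on the block's top face (front place of the row at y = 0 mm).
- place3 (a point): Centre of the mouth of storage hole 3 on the block's top face (back place of the row at y = 0 mm).
- place4 (a point): Centre of the mouth of storage hole 4 on the block's top face (front place of the row at y = 65 mm).
- place5 (a point): Centre of the mouth of storage hole 5 on the block's top face (back place of the row at y = 65 mm).
- hex_key: Black hex key lying on the worktop in front of the drive, 28 x 74 x 4 mm, origin under its centre; leave it.
- screwdriver: Orange-handled screwdriver, 170 mm long, 22 mm thick, lying in front of the drive, origin under its centre; leave it.
- beaker_50: Small glass beaker, 46 x 49 x 62 mm, standing in front of the storage block, origin under its centre; leave it.
Mind the look-alikes: they are no part of the job. Leave any green or red look-alike of the shaft_short_out alone.

How it is judged:
By the outcome, as a careful person would: the job done as asked, in the order asked, and still so for the second after the job is handed in, while the arm keeps its last pose, push and grip.
It also fails if it takes over 54 s, if anything falls off the work surface, if the arm or the gripper's body presses on something with over 40 N, if the wrist force passes 120 N, or if a joint passes its speed limit or range.

## Working session

There is one attempt and no reset: what is moved stays moved. The work goes in short steps, Python scripts to look and compute and a tool call to move; the robot and the scene stay as the last step left them, time stands still between calls to the robot, and variables do not carry over. Pictures are saved under pics/ and viewed, at most 10 in all, crops included, and the job is handed in when it is done.

Besides the shell and the picture viewer there is one more tool, called after "Request:" as name(argument=value, ...), one argument or row to a line, values as JSON. step_arm: Moves the arm, as the interface text tells. Its arguments: {"type":"object","properties":{"fingers":{"type":"array","items":{"type":"number"}},"travel":{"type":"array","items":{"type":"array","items":{"type":"number"}}},"twist":{"type":"array","items":{"type":"number"}},"force":{"type":"number"}},"required":["fingers","travel","twist"]}

```bash
mkdir -p pics; ls
cat > h.py <<'E'
import numpy as np,cv2
from rig import monitor,optics,close_job,models
def cam(n):
    c=optics.get_calibration(n);f=240/np.tan(np.radians(c['vertical_fov'])/2)
    return f,c['cx'],c['cy'],np.array(c['world_from_camera']),c
def ray(n,p,C=None):
    f,cx,cy,T,_=C or cam(n)
    d=np.array([(p[0]-cx)/f,-(p[1]-cy)/f,-1.]);return T[:3,3],T[:3,:3]@d
def at_z(n,p,z,C=None):
    o,d=ray(n,p,C);return o+d*(z-o[2])/d[2]
def at_d(n,p,dep,C=None):
    o,d=ray(n,p,C);return o+d*dep
def proj(n,P,C=None):
    f,cx,cy,T,_=C or cam(n)
    c=T[:3,:3].T@(np.array(P)-T[:3,3]);return np.array([cx+f*c[0]/-c[2],cy-f*c[1]/-c[2]])
def cloud(n,dep,C=None):
    f,cx,cy,T,_=C or cam(n)
    v,u=np.mgrid[:480,:640];d=np.stack([(u-cx)/f,-(v-cy)/f,-np.ones_like(u)],-1)*dep[...,None]
    return d@T[:3,:3].T+T[:3,3]
E
python3 - <<'E'
from h import *
np.set_printoptions(precision=4,suppress=True)
print(monitor.observe())
for n in('scene','top'):
    im,d=optics.get_image(n);cv2.imwrite(f'pics/{n}0.png',im);np.save(f'{n}0.npy',d);print(n,cam(n)[4])
    for q in['hub_mouth','shaft_short_out','shaft_short','shaft_middle','shaft_long','pump_drive','block']+['place%d'%i for i in range(6)]:
        for r in models.landmark_of(n,q)[:3]:
            u,v=r['point'];dd=d[min(479,int(v)),min(639,int(u))];print(q,np.round(r['point'],1),round(r['confidence'],2),at_d(n,r['point'],dd))
E
```

```text
pics
{'time_s': 0.0, 'q': array([ 50.8629,  21.8415,  74.3839,   0.0006,  83.8576, -12.3374]), 'qvel': array([-0.0312,  0.0419, -0.0023, -0.0201, -0.0739, -0.0453]), 'joint_efforts': array([  0.0037, -44.8456, -23.1288,  -0.    ,   0.0047,   0.    ]), 'position': array([0.2478, 0.4907, 0.2307]), 'tool_rot': array([[-0.8926,  0.4509, -0.0009],
       [ 0.4509,  0.8926, -0.0011],
       [ 0.0003, -0.0014, -1.    ]]), 'ft_force': array([ 0.4019, -0.5451, -0.4476]), 'wrist_torque': array([-0.0476, -0.0376, -0.0303]), 'gripper_force': 0.0, 'grip_width': 0.08548232555241422}
scene {'vertical_fov': 43.728890832284435, 'cx': 311.5115018607777, 'cy': 242.350223525148, 'world_from_camera': array([[ 0.9173,  0.2829, -0.2801,  0.1637],
       [-0.3978,  0.6768, -0.6194, -0.7423],
       [ 0.0144,  0.6796,  0.7334,  0.9671],
       [ 0.    ,  0.    ,  0.    ,  1.    ]])}
hub_mouth [392.9 272.4] 0.56 [ 0.5807 -0.1754  0.15  ]
shaft_short_out [299.6 300.7] 0.87 [ 0.433  -0.0972  0.0475]
shaft_short_out [283.2 330.2] 0.84 [ 0.3772 -0.1528  0.0547]
shaft_short_out [367.  257.5] 0.74 [ 0.6045 -0.0464 
[... 2346 characters left out ...]
0.1855 0.0069]
place1 [215.1 220.8] 0.91 [0.577  0.2337 0.0828]
place1 [214.8 248. ] 0.87 [0.5256 0.2514 0.0041]
place2 [241.  223.6] 0.94 [0.5857 0.1855 0.0069]
place2 [215.1 220.8] 0.91 [0.577  0.2337 0.0828]
place2 [214.8 248. ] 0.87 [0.5256 0.2514 0.0041]
place3 [241.  223.6] 0.94 [0.5857 0.1855 0.0069]
place3 [215.1 220.8] 0.91 [0.577  0.2337 0.0828]
place3 [214.8 248. ] 0.87 [0.5256 0.2514 0.0041]
place4 [241.  223.6] 0.94 [0.5857 0.1855 0.0069]
place4 [215.1 220.8] 0.91 [0.577  0.2337 0.0828]
place4 [214.8 248. ] 0.87 [0.5256 0.2514 0.0041]
place5 [241.  223.6] 0.94 [0.5857 0.1855 0.0069]
place5 [215.1 220.8] 0.91 [0.577  0.2337 0.0828]
place5 [214.8 248. ] 0.87 [0.5256 0.2514 0.0041]
```

Run:
```python
from h import *
im=cv2.imread('pics/top0.png');cv2.imwrite('pics/top0c.png',cv2.resize(im[150:350,140:430],(800,552),interpolation=cv2.INTER_CUBIC))
im=cv2.imread('pics/scene0.png');cv2.imwrite('pics/scene0c.png',cv2.resize(im[120:400,190:510],(685,600),interpolation=cv2.INTER_CUBIC))
print(monitor.observe()['time_s'])
```

```text
1.4
```

View pics/top0c.png

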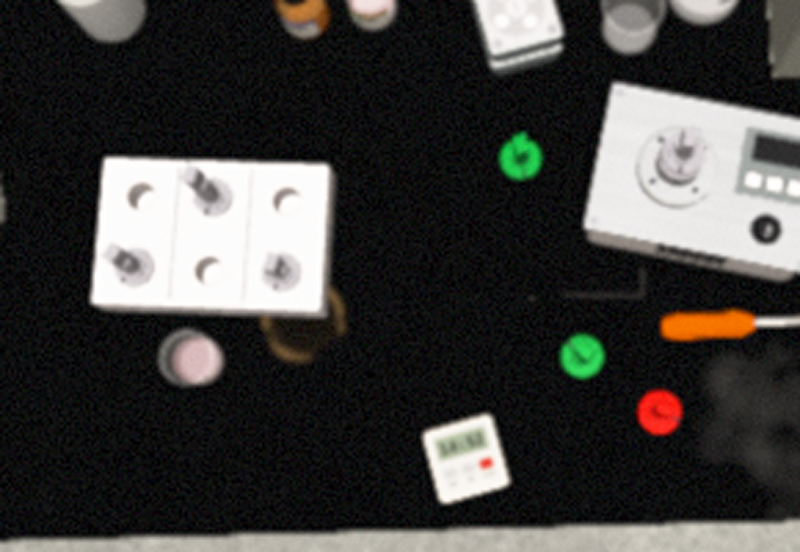

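View pics/scene0c.png

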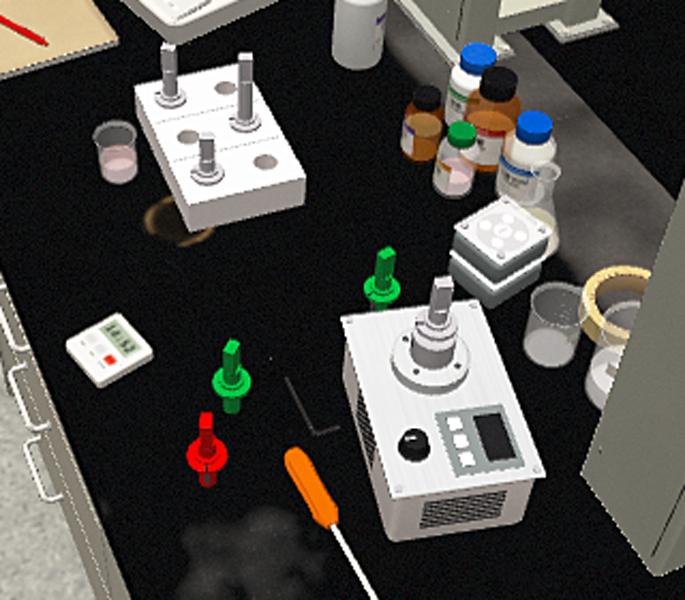

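Run:
```python
from h import *
np.set_printoptions(precision=4,suppress=True)
im=cv2.imread('pics/top0.png');d=np.load('top0.npy');C=cam('top');P=cloud('top',d,C)
g=im.min(2)
def rect(box,z,th):
    x0,y0,x1,y1=box;m=np.zeros_like(g);m[y0:y1,x0:x1]=(g[y0:y1,x0:x1]>th)&(abs(P[y0:y1,x0:x1,2]-z)<.012)
    m=cv2.morphologyEx(m,cv2.MORPH_CLOSE,np.ones((9,9)))
    c=max(cv2.findContours(m,0,1)[0],key=cv2.contourArea)[:,0]
    c=cv2.convexHull(c)[:,0].astype(float)
    W=np.array([at_z('top',p,z,C)[:2] for p in c],np.float32)
    return cv2.minAreaRect((W*1000)), np.median(P[y0:y1,x0:x1,2][m[y0:y1,x0:x1]>0])
print(rect((165,195,270,275),.042,170)); print(rect((345,170,440,260),.089,100))
# hub: points above 0.125
for n in('top','scene'):
    d=np.load(n+'0.npy');Q=cloud(n,d).reshape(-1,3)
    s=Q[(abs(Q[:,0]-.58)<.06)&(abs(Q[:,1]+.167)<.06)]
    for a,b in((.083,.096),(.125,.137),(.137,.152),(.175,.203)):
        t=s[(s[:,2]>a)&(s[:,2]<b)];print(n,a,len(t),np.median(t,0),t.min(0),t.max(0))
    for nm,c in(('s',(.515,.17)),('m',(.52,.295)),('l',(.583,.235))):
        s=Q[np.hypot(Q[:,0]-c[0],Q[:,1]-c[1])<.04]; t=s[s[:,2]>.065];print(n,nm,len(t),np.median(t,0),t.max(0))
f,cx,cy,T,_=cam('wrist');o=monitor.observe();R=o['tool_rot'];print('wristcam',f,cx,cy,R.T@(T[:3,3]-o['position']),R.T@T[:3,:3])
```

```text
(((551.4332885742188, 239.9747314453125), (202.11700439453125, 131.3108367919922), 86.56513214111328), np.float64(0.04201260068190804))
(((580.0776977539062, -194.86349487304688), (193.62181091308594, 129.70556640625), 76.57150268554688), np.float64(0.08921088114332787))
top 0.083 1776 [ 0.5698 -0.1706  0.0887] [ 0.5201 -0.227   0.083 ] [ 0.6398 -0.1071  0.0959]
top 0.125 47 [ 0.5734 -0.1582  0.1318] [ 0.5688 -0.1835  0.1251] [ 0.5971 -0.1472  0.1357]
top 0.137 129 [ 0.5823 -0.1611  0.1469] [ 0.5693 -0.1821  0.14  ] [ 0.6047 -0.1481  0.152 ]
top 0.175 53 [ 0.5854 -0.1648  0.1949] [ 0.579  -0.1715  0.1755] [ 0.5955 -0.1593  0.2003]
top s 59 [0.5141 0.1759 0.0937] [0.5246 0.1837 0.1027]
top m 82 [0.5214 0.3043 0.1051] [0.5309 0.3162 0.1205]
top l 101 [0.5812 0.2355 0.1144] [0.5915 0.2454 0.1358]
scene 0.083 2058 [ 0.5615 -0.1888  0.0885] [ 0.5202 -0.2269  0.0831] [ 0.64   -0.107   0.0959]
scene 0.125 134 [ 0.5775 -0.1792  0.1313] [ 0.5673 -0.1878  0.1255] [ 0.605  -0.1542  0.1359]
scene 0.137 191 [ 0.5808 -0.1743  0.1466] [ 0.5677 -0.1872  0.1385] [ 0.6046 -0.1486  0.152 ]
scene 0.175 120 [ 0.585  -0.1713  0.1907] [ 0.5769 -0.1759  0.1754] [ 0.5948 -0.1598  0.1983]
scene s 97 [0.513  0.1718 0.0856] [0.5227 0.1837 0.1005]
scene m 144 [0.5212 0.302  0.0949] [0.5331 0.3143 0.1196]
scene l 185 [0.5815 0.2327 0.1046] [0.5909 0.2469 0.1361]
wristcam 345.45327832497406 319.8902660662336 245.17164795199182 [ 0.0717  0.001  -0.1414] [[-0.0005  0.9586  0.2848]
 [ 1.      0.0006 -0.    ]
 [-0.0002  0.2848 -0.9586]]
```

Request:
step_arm(
  fingers=[-1, -1, -1, -1, -1, -1, -1, -1, -1, -1],
  travel=[
    [-0.44, -0.32, -0.03],
    [-0.44, -0.32, -0.03],
    [-0.44, -0.32, -0.03],
    [-0.44, -0.32, -0.03],
    [-0.44, -0.32, -0.03],
    [-0.44, -0.32, -0.03],
    [-0.44, -0.32, -0.03],
    [-0.44, -0.32, -0.03],
    [-0.44, -0.32, -0.03],
    [-0.44, -0.32, -0.03],
  ],
  twist=[0, 0, 0, 0, 0, 0, 0, 0, 0, 0],
  force=60,
)

```text
time_s: 2.65
position: [0.497, 0.0051, 0.2616]
tool_rot: [[-0.892, 0.451, 0.0], [0.451, 0.892, -0.0], [-0.0, 0.0, -1.0]]
ft_force: [0.9, 0.3, 0.3]
grip_width: 0.0855
gripper_force: 0.0
```

```bash
cat >> h.py <<'E'
def go(x,y,z,yaw=None):
    """tool-frame shift (units of 100 mm) and twist to bring TCP to x,y,z with tool-y at world angle yaw (deg)"""
    o=monitor.observe();R=o['tool_rot'];D=R.T@(np.array([x,y,z])-o['position'])*10
    a=np.degrees(np.arctan2(R[1,1],R[0,1]));t=0 if yaw is None else -(((yaw-a)+90)%180-90)/180
    print('t',o['time_s'],'pos',np.round(o['position'],4),'yaw',round(a,2),'tilt',np.round(R[2,:2],4),'F',np.round(o['ft_force'],1),'w',round(o['grip_width'],4),'gf',round(o['gripper_force'],1),'q',np.round(o['q'],1))
    th=t*np.pi # shift if twist is done first
    c,s=np.cos(th),np.sin(th)
    print('shift',np.round(D,3),'after twist',np.round([c*D[0]+s*D[1],-s*D[0]+c*D[1],D[2]],3),'twist',round(t,4))
E
python3 -c "
from h import *
go(.5865,-.166,.265,76.57)"
```

```text
t 2.65 pos [0.497  0.0051 0.2616] yaw 63.19 tilt [-0.0004  0.0002] F [0.9 0.3 0.3] w 0.0855 gf 0.0 q [-13.1  15.2  79.1   0.   85.6 -76.3]
shift [-1.57  -1.123 -0.034] after twist [-1.268 -1.456 -0.034] twist -0.0744
```

Request:
step_arm(
  fingers=[-1, -1, -1, -1, -1, -1, -1],
  travel=[
    [0, 0, 0],
    [0, 0, 0],
    [-0.32, -0.36, -0.01],
    [-0.32, -0.36, -0.01],
    [-0.32, -0.36, -0.01],
    [-0.308, -0.376, 0],
    [0, 0, 0],
  ],
  twist=[-0.0372, -0.0372, 0, 0, 0, 0, 0],
)

```text
time_s: 3.52
position: [0.5866, -0.167, 0.2631]
tool_rot: [[-0.972, 0.235, -0.001], [0.235, 0.972, 0.0], [0.001, -0.0, -1.0]]
ft_force: [-0.4, 0.3, -0.2]
grip_width: 0.0853
gripper_force: 0.0
```

Run:
```python
from h import *
go(.5865,-.166,.265,76.57)
C=cam('wrist');im,d=optics.get_image('wrist');cv2.imwrite('pics/w1.png',im);np.save('w1.npy',d)
for z in(.197,.147,.141,.133): print(z,proj('wrist',[.5865,-.166,z],C))
P=cloud('wrist',d,C)
m=(P[...,2]>.19)&(P[...,2]<.203)&(np.hypot(P[...,0]-.587,P[...,1]+.166)<.03)
c=P[m];print(len(c),c.mean(0),cv2.minAreaRect((c[:,:2]*1000).astype(np.float32)))
m=(P[...,2]>.143)&(P[...,2]<.151)&(np.hypot(P[...,0]-.587,P[...,1]+.166)<.035)
c=P[m];print(len(c),c.mean(0),np.median(c[:,2]),cv2.minEnclosingCircle((c[:,:2]*1000).astype(np.float32)))
```

```text
t 3.525 pos [ 0.5866 -0.167   0.2631] yaw 76.4 tilt [ 0.0011 -0.0001] F [-0.4  0.3 -0.2] w 0.0853 gf 0.0 q [ -27.    27.    60.6   -0.    92.5 -103.4]
shift [ 0.003  0.009 -0.019] after twist [ 0.003  0.009 -0.019] twist -0.0009
0.197 [320.02741488 259.63113835]
0.147 [320.01188232 238.6877035 ]
0.141 [320.01038518 236.6690216 ]
0.133 [320.0084845  234.10623232]
420 [ 0.58857651 -0.16653065  0.19551265] ((589.3104858398438, -166.716552734375), (10.37067985534668, 15.613364219665527), 76.50772094726562)
1027 [ 0.58585302 -0.1659038   0.14661406] 0.14610690943812638 ((589.8047485351562, -166.7158203125), 18.11872673034668)
```

View pics/w1.png

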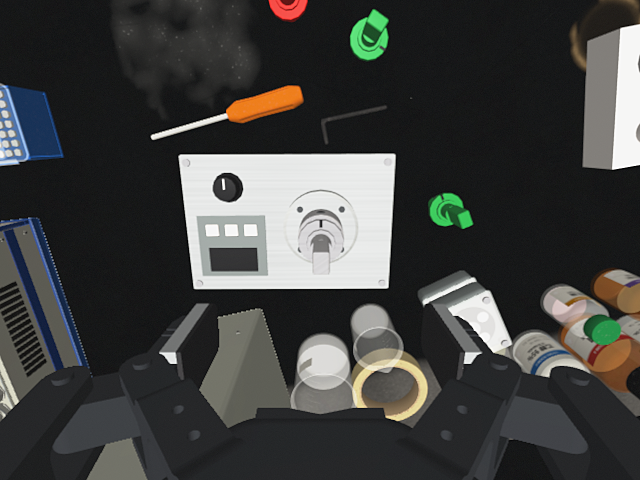

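Run:
```python
from h import *
go(.589,-.1667,.170,76.5)
C=cam('wrist');d=np.load('w1.npy');P=cloud('wrist',d,C)
m=(P[...,2]>.15)&(d>.2)&(np.hypot(P[...,0]-.589,P[...,1]+.1667)<.2)&(np.hypot(P[...,0]-.589,P[...,1]+.1667)>.03)
c=P[m];print(len(c))
if len(c):print(c.min(0),c.max(0))
for n in('top','scene'):
    Q=cloud(n,np.load(n+'0.npy')).reshape(-1,3);r=np.hypot(Q[:,0]-.589,Q[:,1]+.1667);c=Q[(r<.25)&(r>.03)&(Q[:,2]>.14)&(Q[:,2]<.6)]
    print(n,len(c)); 
    if len(c):print(c.min(0),c.max(0))
```

```text
t 3.575 pos [ 0.5861 -0.1653  0.2635] yaw 76.49 tilt [0.0011 0.0003] F [-0.6  0.4  0.9] w 0.0855 gf 0.0 q [ -26.9   26.9   60.7    0.    92.5 -103.4]
shift [-0.032 -0.007  0.935] after twist [-0.032 -0.007  0.935] twist -0.0001
1799
[ 0.6931487  -0.33699205  0.15002778] [ 0.73332801 -0.26777981  0.23246029]
top 11898
[ 0.69089305 -0.38719851  0.14001972] [ 0.81721297 -0.26788093  0.59999535]
scene 19590
[ 0.6887905  -0.39045612  0.14010182] [ 0.70894005 -0.26969985  0.59998042]
```

Request:
step_arm(
  fingers=[-0.5, -0.5, -0.4, 0, 1, 1, 1, 1],
  travel=[
    [-0.032, -0.007, 0.3],
    [0, 0, 0.4],
    [0, 0, 0.235],
    [0, 0, 0],
    [0, 0, 0],
    [0, 0, 0],
    [0, 0, 0],
    [0, 0, 0],
  ],
  twist=[0, 0, 0, 0, 0, 0, 0, 0],
  force=60,
)

```text
time_s: 4.58
position: [0.5892, -0.166, 0.1715]
tool_rot: [[-0.973, 0.232, 0.001], [0.232, 0.973, -0.001], [-0.002, -0.001, -1.0]]
ft_force: [0.6, -1.8, 3.5]
grip_width: 0.0097
gripper_force: 59.0
```

Run:
```python
from h import *
for i in range(3): go(.589,-.1667,.170,76.5)
C=cam('wrist');im,d=optics.get_image('wrist');cv2.imwrite('pics/w2.png',im[:,:]);np.save('w2.npy',d)
```

```text
t 4.575 pos [ 0.5892 -0.166   0.1715] yaw 76.58 tilt [-0.0016 -0.0007] F [ 0.6 -1.8  3.5] w 0.0097 gf 59.0 q [ -26.8   30.6   69.6   -0.    79.7 -103.4]
shift [ 0.001 -0.008  0.015] after twist [ 0.    -0.008  0.015] twist 0.0004
t 4.575 pos [ 0.5892 -0.166   0.1715] yaw 76.58 tilt [-0.0016 -0.0007] F [ 0.6 -1.8  3.5] w 0.0097 gf 59.0 q [ -26.8   30.6   69.6   -0.    79.7 -103.4]
shift [ 0.001 -0.008  0.015] after twist [ 0.    -0.008  0.015] twist 0.0004
t 4.575 pos [ 0.5892 -0.166   0.1715] yaw 76.58 tilt [-0.0016 -0.0007] F [ 0.6 -1.8  3.5] w 0.0097 gf 59.0 q [ -26.8   30.6   69.6   -0.    79.7 -103.4]
shift [ 0.001 -0.008  0.015] after twist [ 0.    -0.008  0.015] twist 0.0004
```

View pics/w2.png

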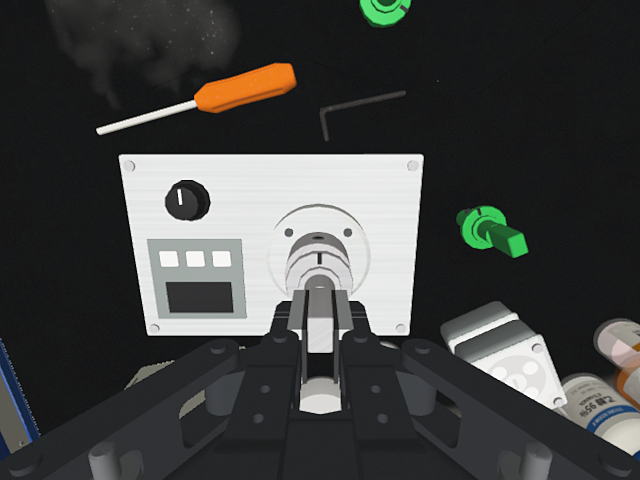

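Request:
step_arm(
  fingers=[1, 1, 1, 1, 1, 1, 1, 1, 1, 1],
  travel=[
    [0, 0, -0.2],
    [0, 0, -0.45],
    [0, 0, -0.45],
    [0, 0, 0],
    [0.05, 0.565, 0],
    [0.05, 0.565, 0],
    [0.05, 0.565, 0],
    [0.05, 0.565, 0],
    [0.05, 0.565, 0],
    [0.045, 0.555, 0],
  ],
  twist=[0, 0, 0, -0.0555, 0, 0, 0, 0, 0, 0],
)

```text
time_s: 5.88
position: [0.579, 0.1757, 0.2803]
tool_rot: [[-0.998, 0.059, -0.002], [0.059, 0.998, 0.0], [0.002, 0.0, -1.0]]
ft_force: [0.0, 0.0, -1.6]
grip_width: 0.0099
gripper_force: 59.2
```

Request:
step_arm(
  fingers=[1, 1],
  travel=[
    [0, 0, 0],
    [0, 0, 0],
  ],
  twist=[0, 0],
)

```text
time_s: 6.12
position: [0.5794, 0.1735, 0.2802]
tool_rot: [[-0.998, 0.059, -0.001], [0.059, 0.998, -0.0], [0.001, -0.0, -1.0]]
ft_force: [-0.0, 0.7, -1.1]
grip_width: 0.0101
gripper_force: 59.2
```

Run:
```python
from h import *
np.set_printoptions(precision=4,suppress=True)
go(.580,.1735,.28,86.57)
C=cam('wrist');im,d=optics.get_image('wrist');cv2.imwrite('pics/w3.png',im);np.save('w3.npy',d);np.save('w3T.npy',C[3])
P=cloud('wrist',d,C)
for k,(a,b) in {'1':(.5799,.1732),'2':(.519,.242),'3':(.5838,.2381),'0':(.515,.177)}.items(): print(k,proj('wrist',[a,b,.042],C))
for k,(a,b),zt in(('long',(.583,.236),.134),('short',(.514,.175),.098)):
    for z0,z1 in((zt-.006,zt+.006),(.0455,.0515)):
        m=(P[...,2]>z0)&(P[...,2]<z1)&(np.hypot(P[...,0]-a,P[...,1]-b)<.03);c=P[m]
        if len(c)>5:
            q=(c[:,:2]*1000).astype(np.float32);print(k,z0,len(c),c.mean(0),cv2.minAreaRect(q),cv2.minEnclosingCircle(q))
m=(P[...,2]<.034)&(P[...,2]>-.005)&(np.hypot(P[...,0]-.58,P[...,1]-.1732)<.03);print(m.sum(), P[m].mean(0) if m.any() else 0)
```

```text
t 6.125 pos [0.5794 0.1735 0.2802] yaw 86.6 tilt [ 0.0015 -0.0002] F [-0.   0.7 -1.1] w 0.0101 gf 59.2 q [  5.5  26.   59.4   0.   94.6 -81.1]
shift [-0.006 -0.     0.002] after twist [-0.006 -0.     0.002] twist 0.0002
1 [319.0706 210.1948]
2 [380.4014 149.7132]
3 [377.4853 210.2145]
0 [318.951  149.6045]
long 0.128 240 [0.5864 0.2377 0.1325] ((586.9239501953125, 237.96934509277344), (11.226336479187012, 15.322091102600098), 67.38162231445312) ((586.676513671875, 238.00747680664062), 8.605874061584473)
long 0.0455 470 [0.5835 0.2357 0.0477] ((585.6071166992188, 237.09735107421875), (32.036563873291016, 35.02948760986328), 35.98545455932617) ((586.9989013671875, 237.9689483642578), 17.806760787963867)
short 0.092 210 [0.5182 0.1772 0.0967] ((518.359130859375, 177.26934814453125), (10.882576942443848, 15.444564819335938), 71.77107238769531) ((518.2396240234375, 176.8457489013672), 8.59017276763916)
short 0.0455 636 [0.518  0.1775 0.0475] ((518.6255493164062, 177.37176513671875), (34.77424621582031, 34.5801887512207), 86.15267944335938) ((518.4386596679688, 177.3162384033203), 17.704736709594727)
381 [0.5886 0.1728 0.0075]
```

View pics/w3.png

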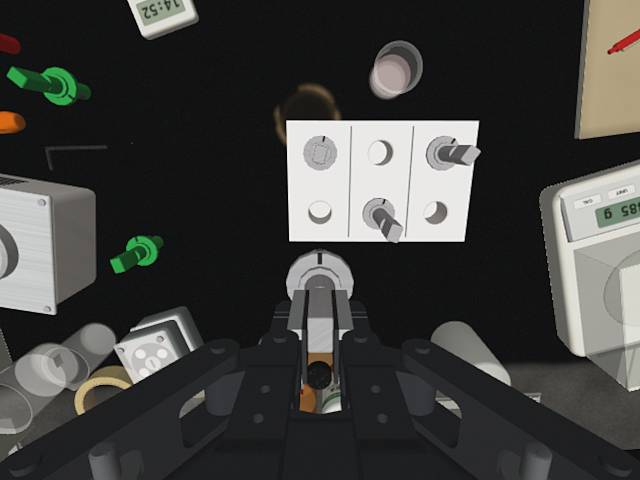

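Run:
```python
from h import *
np.set_printoptions(precision=4,suppress=True)
im=cv2.imread('pics/w3.png');d=np.load('w3.npy');f,cx,cy,_,c=cam('wrist');C=(f,cx,cy,np.load('w3T.npy'),c);P=cloud('wrist',d,C)
m=((abs(P[...,2]-.042)<.004)).astype(np.uint8);m[:100]=0;m[260:]=0;m[:,:270]=0;m[:,500:]=0
c=max(cv2.findContours(m,0,1)[0],key=cv2.contourArea)
W=np.array([at_z('wrist',p,.042,C)[:2] for p in cv2.convexHull(c)[:,0].astype(float)],np.float32)
r=cv2.minAreaRect(W*1000);print(r,np.median(P[m>0][:,2]))
# holes: block-region pixels below top
for k,(a,b) in enumerate([(306,200),(368,140),(422,200)]):
    g=im[a*0+b:b+26,a:a+28].min(2)
    h=((P[b:b+26,a:a+28,2]<.0405)|(P[b:b+26,a:a+28,2]>.0435)).astype(np.uint8)
    cc=max(cv2.findContours(h,0,1)[0],key=cv2.contourArea)[:,0].astype(float)+[a,b]
    w=np.array([at_z('wrist',p,.042,C)[:2] for p in cc],np.float32)*1000;print(k,cv2.minEnclosingCircle(w),cv2.minAreaRect(w))
ang=np.radians((r[2] if r[1][0]>r[1][1] else r[2]+90)-90);cen=np.array(r[0]);X=np.array([np.cos(ang),np.sin(ang)]);Y=np.array([-X[1],X[0]])
print(np.degrees(ang));[print(i,cen+X*(32.5 if i%2 else -32.5)+Y*(-65,0,65)[i//2]) for i in range(6)]
# held shaft collar top height & witness mark: collar near (.58,.1735) top face
m=(abs(P[...,0]-.58)<.025)&(abs(P[...,1]-.1735)<.025)&(P[...,2]>.2)&(P[...,2]<.27);q=P[m];print(np.median(q[:,2]),len(q))
q=q[abs(q[:,2]-np.median(q[:,2]))<.003];print(cv2.minEnclosingCircle((q[:,:2]*1000).astype(np.float32)))
```

```text
((554.865234375, 239.90834045410156), (199.52406311035156, 129.21871948242188), 86.57437133789062) 0.040961451073242255
0 ((584.3878784179688, 173.96786499023438), 16.79941749572754) ((582.6734619140625, 173.51055908203125), (30.17392921447754, 28.28551483154297), 86.58149719238281)
1 ((519.4279174804688, 242.7305908203125), 17.57138442993164) ((522.0278930664062, 242.7050018310547), (28.82941436767578, 25.656970977783203), 86.57738494873047)
2 ((591.3182983398438, 305.5879211425781), 18.16741943359375) ((590.1417236328125, 302.8427734375), (28.80657196044922, 30.446014404296875), 0.7991572022438049)
-3.425628662109375
0 [518.5394 176.9665]
1 [583.4232 173.0825]
2 [522.4233 241.8503]
3 [587.3072 237.9664]
4 [526.3072 306.7342]
5 [591.1911 302.8502]
0.2539382609875467 2137
((579.7568969726562, 173.74342346191406), 17.95922088623047)
```

Request:
step_arm(
  fingers=[1, 1, 1, 1, 1, 1, 1, 1],
  travel=[
    [-0.052, -0.003, 0.1],
    [0, 0, 0.5],
    [0, 0, 0.5],
    [0, 0, 0.3],
    [0, 0, 0.2],
    [0, 0, 0.2],
    [0, 0, 0.15],
    [0, 0, 0],
  ],
  twist=[0, 0, 0, 0, 0, 0, 0, 0],
)

```text
time_s: 7.18
position: [0.5845, 0.1724, 0.0846]
tool_rot: [[-0.998, 0.06, -0.002], [0.06, 0.998, -0.0], [0.002, -0.0, -1.0]]
ft_force: [-0.8, -0.4, -0.9]
grip_width: 0.0099
gripper_force: 59.2
```

Request:
step_arm(
  fingers=[1, 1],
  travel=[
    [0, 0, 0.08],
    [0, 0, 0],
  ],
  twist=[0, 0],
)

```text
time_s: 7.42
position: [0.5848, 0.1729, 0.0777]
tool_rot: [[-0.998, 0.06, -0.0], [0.06, 0.998, -0.0], [0.0, -0.0, -1.0]]
ft_force: [-0.7, 0.3, -1.4]
grip_width: 0.0096
gripper_force: 59.2
```

Entered freely; finish in small steps watching the force.

Request:
step_arm(
  fingers=[1, 1, 1],
  travel=[
    [0, 0, 0.03],
    [0, 0, 0.015],
    [0, 0, 0],
  ],
  twist=[0, 0, 0],
)

```text
time_s: 7.8
position: [0.585, 0.173, 0.0736]
tool_rot: [[-0.998, 0.06, 0.001], [0.06, 0.998, -0.0], [-0.001, 0.0, -1.0]]
ft_force: [-0.7, -1.2, 1.0]
grip_width: 0.0097
gripper_force: 59.4
```

Request:
step_arm(
  fingers=[1, 1],
  travel=[
    [0, 0, 0.01],
    [0, 0, 0],
  ],
  twist=[0, 0],
)

```text
time_s: 8.05
position: [0.585, 0.1729, 0.0736]
tool_rot: [[-0.998, 0.06, 0.001], [0.06, 0.998, -0.0], [-0.001, 0.0, -1.0]]
ft_force: [-4.1, -1.8, 8.9]
grip_width: 0.0095
gripper_force: 60.8
```

Request:
step_arm(
  fingers=[1, 1],
  travel=[
    [0, 0, 0.01],
    [0, 0, 0],
  ],
  twist=[0, 0],
)

```text
time_s: 8.3
position: [0.5851, 0.173, 0.0735]
tool_rot: [[-0.998, 0.059, 0.002], [0.059, 0.998, -0.0], [-0.002, 0.0, -1.0]]
ft_force: [-6.0, -1.0, 15.9]
grip_width: 0.0099
gripper_force: 61.8
```

Request:
step_arm(
  fingers=[1, 0.4, 0.3, 0.3, 0.3, 0.3],
  travel=[
    [0, 0, -0.02],
    [0, 0, 0],
    [0, 0, 0],
    [0, 0, 0],
    [0, 0, -0.2],
    [0, 0, -0.4],
  ],
  twist=[0, 0, 0, 0, 0, 0],
)

```text
time_s: 9.05
position: [0.5841, 0.1728, 0.1325]
tool_rot: [[-0.998, 0.06, -0.004], [0.06, 0.998, -0.0], [0.004, -0.001, -1.0]]
ft_force: [0.9, 0.3, 0.1]
grip_width: 0.0296
gripper_force: 0.0
```

Request:
step_arm(
  fingers=[0.3, 0.3, 0.0, -0.2],
  travel=[
    [0, 0, -0.5],
    [0, 0, -0.5],
    [0.3, 0.3, 0],
    [0, 0, 0],
  ],
  twist=[0, 0, 0, 0],
)

```text
time_s: 9.55
position: [0.5554, 0.2062, 0.234]
tool_rot: [[-0.998, 0.057, 0.0], [0.057, 0.998, 0.0], [-0.0, 0.001, -1.0]]
ft_force: [-0.2, -0.5, 0.1]
grip_width: 0.0507
gripper_force: 0.0
```

Run:
```python
from h import *
np.set_printoptions(precision=4,suppress=True)
C=cam('wrist');im,d=optics.get_image('wrist');cv2.imwrite('pics/w4.png',im);np.save('w4.npy',d);np.save('w4T.npy',C[3])
P=cloud('wrist',d,C)
for k,(a,b),zt in(('long',(.587,.238),.134),('placed',(.585,.173),.098)):
    for z0,z1 in((zt-.006,zt+.006),(.0445,.0515)):
        m=(P[...,2]>z0)&(P[...,2]<z1)&(np.hypot(P[...,0]-a,P[...,1]-b)<.03);c=P[m]
        if len(c)>5:
            q=(c[:,:2]*1000).astype(np.float32);print(k,z0,len(c),c.mean(0),cv2.minAreaRect(q),cv2.minEnclosingCircle(q))
go(.587,.238,.111,67.4)
```

```text
long 0.128 312 [0.5859 0.238  0.1324] ((586.7640380859375, 238.30943298339844), (11.557854652404785, 15.786779403686523), 68.7716064453125) ((586.4683837890625, 238.1394500732422), 8.552450180053711)
long 0.0445 583 [0.5827 0.2369 0.0475] ((585.5527954101562, 237.8555450439453), (31.95436668395996, 35.05512237548828), 11.6762056350708) ((587.186767578125, 238.1224365234375), 17.85260581970215)
placed 0.092 237 [0.5849 0.1735 0.0966] ((585.4550170898438, 173.35569763183594), (10.557332992553711, 15.692724227905273), 85.75941467285156) ((585.48876953125, 173.23446655273438), 8.651851654052734)
placed 0.0445 598 [0.5817 0.1743 0.0476] ((584.5843505859375, 173.65963745117188), (35.25033187866211, 33.41865921020508), 67.13584899902344) ((585.5159912109375, 173.20046997070312), 17.897371292114258)
t 9.6 pos [0.5562 0.2053 0.2334] yaw 86.67 tilt [-0.     -0.0001] F [0.4 0.6 0.3] w 0.051 gf 0.0 q [  8.8  26.1  67.   -0.   87.  -77.8]
shift [-0.289  0.345  1.224] after twist [-0.159  0.421  1.224] twist 0.107
```

View pics/w4.png

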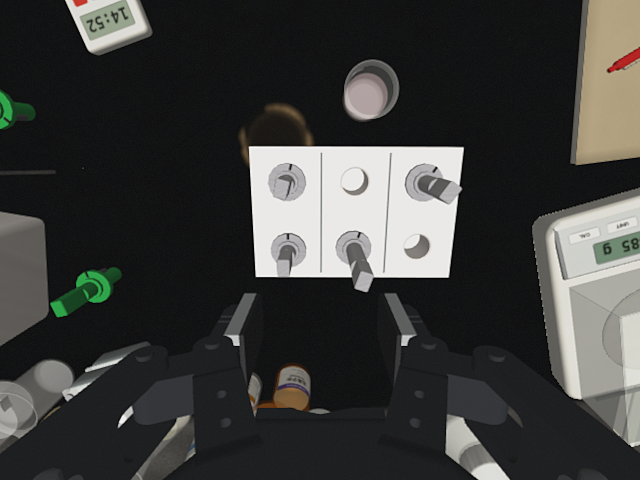

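Request:
step_arm(
  fingers=[-0.2, -0.2, -0.2, -0.2, -0.2, 0, 1, 1, 1, 1],
  travel=[
    [0, 0, 0],
    [0, 0, 0],
    [-0.163, 0.42, 0],
    [0, 0, 0.5],
    [0, 0, 0.5],
    [0, 0, 0.249],
    [0, 0, 0],
    [0, 0, 0],
    [0, 0, 0],
    [0, 0, 0],
  ],
  twist=[0.052, 0.052, 0, 0, 0, 0, 0, 0, 0, 0],
  force=100,
)

```text
time_s: 10.85
position: [0.588, 0.2374, 0.1094]
tool_rot: [[-0.926, 0.377, 0.002], [0.377, 0.926, 0.0], [-0.002, 0.001, -1.0]]
ft_force: [0.8, -0.2, 1.6]
grip_width: 0.0088
gripper_force: 98.1
```

Request:
step_arm(
  fingers=[1, 1],
  travel=[
    [0, 0, 0],
    [0, 0, 0],
  ],
  twist=[0, 0],
)

```text
time_s: 11.1
position: [0.5881, 0.2374, 0.1094]
tool_rot: [[-0.926, 0.377, 0.002], [0.377, 0.926, 0.0], [-0.002, 0.001, -1.0]]
ft_force: [0.1, -1.0, 6.2]
grip_width: 0.009
gripper_force: 98.8
```

Request:
step_arm(
  fingers=[1, 1, 1, 1, 1],
  travel=[
    [0, 0, -0.2],
    [0, 0, -0.5],
    [0, 0, -0.55],
    [0, 0, -0.5],
    [0, 0, 0],
  ],
  twist=[0, 0, 0, 0, -0.048],
)

```text
time_s: 11.72
position: [0.5884, 0.2378, 0.2877]
tool_rot: [[-0.973, 0.23, 0.008], [0.23, 0.973, 0.002], [-0.007, 0.003, -1.0]]
ft_force: [-0.2, 0.1, -3.0]
grip_width: 0.0092
gripper_force: 98.1
```

Request:
step_arm(
  fingers=[1, 1, 1, 1, 1, 1, 1, 1, 1, 1],
  travel=[
    [-0.119, -0.49, 0],
    [-0.119, -0.49, 0],
    [-0.119, -0.49, 0],
    [-0.119, -0.49, 0],
    [-0.119, -0.49, 0],
    [-0.119, -0.49, 0],
    [-0.119, -0.49, 0],
    [-0.119, -0.49, 0],
    [0, 0, 0],
    [0, 0, 0],
  ],
  twist=[0, 0, 0, 0, 0, 0, 0, 0, 0, 0],
)

```text
time_s: 12.98
position: [0.5886, -0.1654, 0.283]
tool_rot: [[-0.972, 0.233, -0.001], [0.233, 0.972, 0.001], [0.001, 0.001, -1.0]]
ft_force: [-0.1, 0.7, -2.5]
grip_width: 0.0088
gripper_force: 98.3
```

Run:
```python
from h import *
np.set_printoptions(precision=4,suppress=True)
go(.589,-.1667,.29,76.5)
C=cam('wrist');im,d=optics.get_image('wrist');cv2.imwrite('pics/w5.png',im);np.save('w5.npy',d);np.save('w5T.npy',C[3])
print(monitor.observe()['position'])
P=cloud('wrist',d,C);r=np.hypot(P[...,0]-.589,P[...,1]+.167)
for z0,z1 in((.127,.138),(.21,.25)):
    m=(P[...,2]>z0)&(P[...,2]<z1)&(r<.03);q=P[m];print(z0,len(q))
    if len(q)>5: print(np.median(q,0),cv2.minEnclosingCircle((q[:,:2]*1000).astype(np.float32)))
cv2.imwrite('pics/w5c.png',cv2.resize(im[180:330,220:420],(800,600),interpolation=cv2.INTER_CUBIC))
```

```text
t 12.975 pos [ 0.5886 -0.1654  0.283 ] yaw 76.5 tilt [0.0009 0.0007] F [-0.1  0.7 -2.5] w 0.0088 gf 98.3 q [ -26.8   26.7   57.9    0.    95.5 -103.3]
shift [-0.007 -0.012 -0.07 ] after twist [-0.007 -0.012 -0.07 ] twist 0.0
[ 0.5887 -0.1649  0.2833]
0.127 678
[ 0.5814 -0.1647  0.1318] ((589.7129516601562, -166.92568969726562), 19.017852783203125)
0.21 1922
[ 0.58   -0.1618  0.2211] ((586.533935546875, -164.50282287597656), 17.88776969909668)
```

View pics/w5c.png

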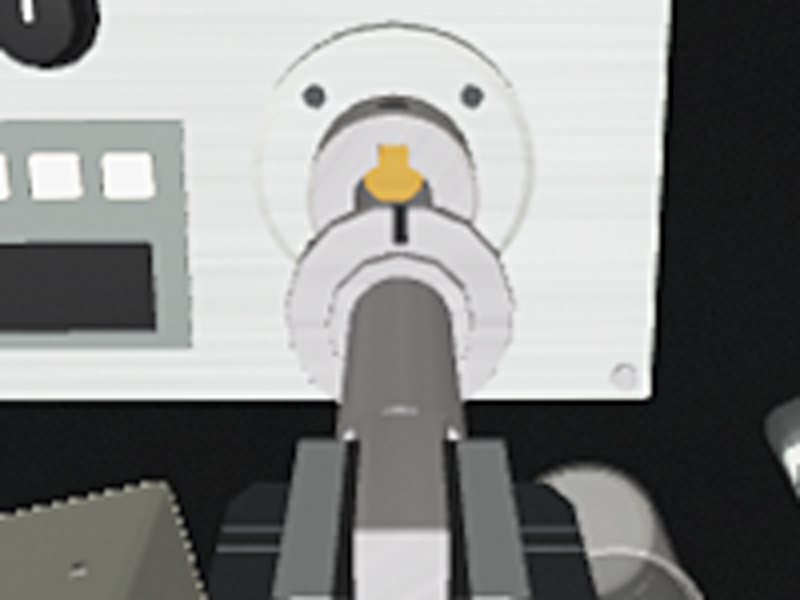

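Request:
step_arm(
  fingers=[1, 1, 1, 1, 1],
  travel=[
    [-0.036, -0.013, 0],
    [0, 0, 0.35],
    [0, 0, 0.1],
    [0, 0, 0.06],
    [0, 0, 0],
  ],
  twist=[0, 0, 0, 0, 0],
)

```text
time_s: 13.65
position: [0.5921, -0.168, 0.233]
tool_rot: [[-0.972, 0.233, 0.001], [0.233, 0.972, -0.0], [-0.001, -0.0, -1.0]]
ft_force: [-0.5, 0.4, -1.4]
grip_width: 0.0089
gripper_force: 98.3
```

Request:
step_arm(
  fingers=[1, 1, 1],
  travel=[
    [0, 0, 0.05],
    [0, 0, 0.03],
    [0, 0, 0],
  ],
  twist=[0, 0, 0],
)

```text
time_s: 14.02
position: [0.5919, -0.1681, 0.2243]
tool_rot: [[-0.972, 0.234, -0.0], [0.234, 0.972, -0.0], [0.0, -0.0, -1.0]]
ft_force: [0.8, -1.2, -1.3]
grip_width: 0.009
gripper_force: 98.3
```

Run:
```python
from h import *
go(.5908,-.1670,.222,76.5)
```

```text
t 14.025 pos [ 0.5919 -0.1681  0.2243] yaw 76.5 tilt [ 0.0001 -0.    ] F [ 0.8 -1.2 -1.3] w 0.009 gf 98.3 q [ -26.9   28.8   63.9   -0.    87.3 -103.4]
shift [0.013 0.008 0.023] after twist [0.013 0.008 0.023] twist -0.0
```

Request:
step_arm(
  fingers=[1, 1, 1],
  travel=[
    [0, 0, 0.02],
    [0, 0, 0.02],
    [0, 0, 0],
  ],
  twist=[0, 0, 0],
)

```text
time_s: 14.4
position: [0.5918, -0.168, 0.2202]
tool_rot: [[-0.972, 0.233, -0.0], [0.233, 0.972, 0.0], [0.0, 0.0, -1.0]]
ft_force: [-0.8, -0.6, -1.4]
grip_width: 0.0085
gripper_force: 98.3
```

Request:
step_arm(
  fingers=[1, 1],
  travel=[
    [0, 0, 0.02],
    [0, 0, 0],
  ],
  twist=[0, 0],
)

```text
time_s: 14.65
position: [0.5918, -0.168, 0.2182]
tool_rot: [[-0.972, 0.233, -0.0], [0.233, 0.972, 0.0], [0.0, 0.0, -1.0]]
ft_force: [0.6, 0.1, -1.4]
grip_width: 0.0088
gripper_force: 98.3
```

Request:
step_arm(
  fingers=[1, 1, 1],
  travel=[
    [0, 0, 0.02],
    [0, 0, 0.02],
    [0, 0, 0],
  ],
  twist=[0, 0, 0],
)

```text
time_s: 15.02
position: [0.5918, -0.168, 0.2142]
tool_rot: [[-0.972, 0.233, -0.0], [0.233, 0.972, 0.0], [0.0, 0.0, -1.0]]
ft_force: [-0.9, -0.2, -1.7]
grip_width: 0.0089
gripper_force: 98.3
```

Request:
step_arm(
  fingers=[1, 1, 1],
  travel=[
    [0, 0, 0.03],
    [0, 0, 0.02],
    [0, 0, 0],
  ],
  twist=[0, 0, 0],
)

```text
time_s: 15.4
position: [0.5918, -0.168, 0.2092]
tool_rot: [[-0.972, 0.233, -0.0], [0.233, 0.972, 0.0], [0.0, 0.0, -1.0]]
ft_force: [-0.1, 0.6, -0.9]
grip_width: 0.0092
gripper_force: 98.3
```

Request:
step_arm(
  fingers=[1, 1, 1],
  travel=[
    [0, 0, 0.02],
    [0, 0, 0.02],
    [0, 0, 0],
  ],
  twist=[0, 0, 0],
)

```text
time_s: 15.78
position: [0.592, -0.1681, 0.2059]
tool_rot: [[-0.972, 0.233, 0.001], [0.233, 0.972, -0.0], [-0.001, -0.0, -1.0]]
ft_force: [-0.2, 1.1, 3.4]
grip_width: 0.0087
gripper_force: 98.9
```

Request:
step_arm(
  fingers=[1, 1, 1],
  travel=[
    [0, 0, 0.02],
    [0, 0, 0.02],
    [0, 0, 0],
  ],
  twist=[0, 0, 0],
)

```text
time_s: 16.15
position: [0.5921, -0.1681, 0.2021]
tool_rot: [[-0.972, 0.233, 0.001], [0.233, 0.972, -0.001], [-0.001, -0.0, -1.0]]
ft_force: [-0.6, -0.0, 6.7]
grip_width: 0.0089
gripper_force: 99.6
```

Request:
step_arm(
  fingers=[1, 1],
  travel=[
    [0, 0, 0.01],
    [0, 0, 0],
  ],
  twist=[0, 0],
)

```text
time_s: 16.4
position: [0.5921, -0.1682, 0.2014]
tool_rot: [[-0.972, 0.233, 0.002], [0.233, 0.972, -0.001], [-0.002, -0.0, -1.0]]
ft_force: [-0.7, 1.6, 8.4]
grip_width: 0.0086
gripper_force: 99.7
```

Request:
step_arm(
  fingers=[1, 1],
  travel=[
    [0, 0, 0.01],
    [0, 0, 0],
  ],
  twist=[0, 0],
)

```text
time_s: 16.65
position: [0.5921, -0.1681, 0.2006]
tool_rot: [[-0.972, 0.233, 0.002], [0.233, 0.972, -0.001], [-0.002, -0.0, -1.0]]
ft_force: [-1.6, 1.1, 8.7]
grip_width: 0.009
gripper_force: 99.9
```

Request:
step_arm(
  fingers=[1, 1],
  travel=[
    [0, 0, 0.01],
    [0, 0, 0],
  ],
  twist=[0, 0],
)

```text
time_s: 16.9
position: [0.5922, -0.1682, 0.2004]
tool_rot: [[-0.972, 0.233, 0.003], [0.233, 0.972, -0.001], [-0.003, -0.001, -1.0]]
ft_force: [-2.4, 2.2, 13.3]
grip_width: 0.0088
gripper_force: 100.6
```

Request:
step_arm(
  fingers=[1, 1],
  travel=[
    [0, 0, 0.01],
    [0, 0, 0],
  ],
  twist=[0, 0],
)

```text
time_s: 17.15
position: [0.5923, -0.1682, 0.2003]
tool_rot: [[-0.972, 0.233, 0.004], [0.233, 0.972, -0.002], [-0.004, -0.001, -1.0]]
ft_force: [-3.9, 2.1, 18.4]
grip_width: 0.0091
gripper_force: 101.3
```

Stiff stop reached at z ≈ 0.200, as expected for home. I'll add a little more push and check.

Request:
step_arm(
  fingers=[1, 1, 1],
  travel=[
    [0, 0, 0.01],
    [0, 0, 0],
    [0, 0, 0],
  ],
  twist=[0, 0, 0],
)

```text
time_s: 17.52
position: [0.5923, -0.1682, 0.2003]
tool_rot: [[-0.972, 0.233, 0.005], [0.233, 0.972, -0.003], [-0.005, -0.001, -1.0]]
ft_force: [-6.2, 2.8, 24.4]
grip_width: 0.0089
gripper_force: 102.1
```

Run:
```python
from h import *
np.set_printoptions(precision=4,suppress=True)
C=cam('wrist');im,d=optics.get_image('wrist');P=cloud('wrist',d,C);r=np.hypot(P[...,0]-.590,P[...,1]+.167)
for lo,hi in((.084,.094),(.127,.136),(.136,.15)):
    m=(P[...,2]>lo)&(P[...,2]<hi)&(r<.045);q=P[m];print(lo,len(q),np.median(q,0) if len(q) else '',cv2.minEnclosingCircle((q[:,:2]*1000).astype(np.float32)) if len(q) else '')
cv2.imwrite('pics/w6c.png',cv2.resize(im[170:320,220:420],(800,600),interpolation=cv2.INTER_CUBIC))
go(.59,-.167,.2)
im,d=optics.get_image('scene');cv2.imwrite('pics/s6c.png',cv2.resize(im[120:400,190:510],(685,600),interpolation=cv2.INTER_CUBIC))
```

```text
0.084 3688 [ 0.5726 -0.1596  0.088 ] ((590.001708984375, -167.00094604492188), 44.9974250793457)
0.127 412 [ 0.5751 -0.1617  0.1313] ((589.4502563476562, -166.77723693847656), 18.965349197387695)
0.136 1607 [ 0.5839 -0.1645  0.1382] ((590.1851196289062, -167.23394775390625), 17.97432518005371)
t 17.575 pos [ 0.5923 -0.1682  0.2003] yaw 76.51 tilt [-0.0052 -0.0014] F [-6.7  1.  24.3] w 0.0089 gf 102.2 q [ -26.9   29.6   66.5   -0.    83.6 -103.4]
shift [0.025 0.007 0.003] after twist [0.025 0.007 0.003] twist 0
```

View pics/w6c.png

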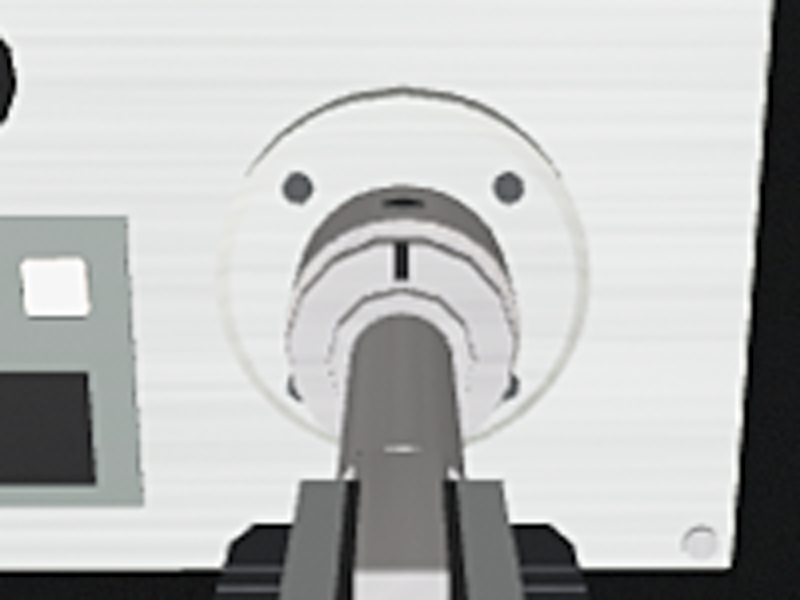

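View pics/s6c.png

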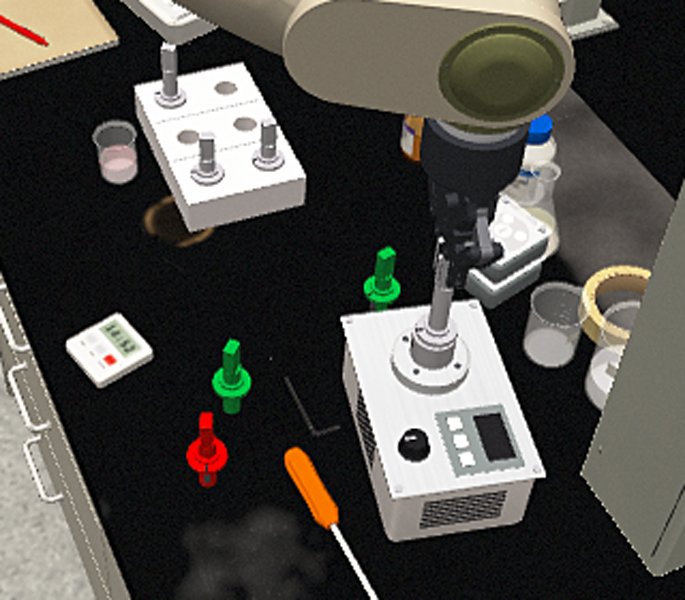

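```bash
python3 -c "
from h import *
print(close_job())"
```

```text
the job is handed in; nothing more can be done
None
```

The short shaft now stands in the free place of the short row, and the longest shaft is keyed into the hub and held pushed home at about 24 N, still gripped; the job was handed in at about 18 s of the 54 s allowed.

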